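# Gather the stoppers in the tray corner by the flask

## Task

Put the stopper that was left out on the bench back into the yellow tray with the other three and let go of it. Then, with the tray staying about where it is, lift its opposite end and tip it until all four stoppers have slid into the corner nearest the conical flask, and finish while still holding the tray tipped towards that corner, everything at rest, so that the stoppers are at hand for whoever is closing the flask (the low corner may rest on the bench). Do not push or knock over the flask, bottle, beaker or Petri dishes, or lean the tray on them.

Things in the scene. Friction and masses are not known exactly. Their poses are not given: they have to be found in the camera images.
- tray: open yellow plastic tray, loose on the bench, about 0.28 kg; inside 170 mm (its x) by 240 mm (its y), walls and floor 4 mm thick, rim 80 mm high; with the rim lip and hand grips it measures 190 by 264 mm. Origin: centre of its underside; z up. Inside it is smooth: the stoppers start to slide at a tilt of about 8 to 13 degrees and also run along a wall into a corner when it is tipped about 22 degrees or more straight towards that corner
- grip_left (a point): middle of the hand grip of the tray's left (+y) end: a straight upright lip 100 mm long (along the tray's x), 12 mm thick (along its y, end wall included) and 28 mm high, top flush with the rim; this point is half-way through its thickness and height, 66 mm above the tray's underside
- grip_right (a point): middle of the hand grip of the tray's right (-y) end: a straight upright lip 100 mm long (along the tray's x), 12 mm thick (along its y, end wall included) and 28 mm high, top flush with the rim; this point is half-way through its thickness and height, 66 mm above the tray's underside
- corner_near_left (a point): point in the tray's near left inside corner (as the tray is built: near is its -x side, far its +x side, left its +y end, right its -y end), on the lines of both inner wall faces and 19 mm above the tray's floor, the height of a standing stopper's centre
- corner_near_right (a point): point in the tray's near right inside corner (as the tray is built: near is its -x side, far its +x side, left its +y end, right its -y end), on the lines of both inner wall faces and 19 mm above the tray's floor, the height of a standing stopper's centre
- corner_far_left (a point): point in the tray's far left inside corner (as the tray is built: near is its -x side, far its +x side, left its +y end, right its -y end), on the lines of both inner wall faces and 19 mm above the tray's floor, the height of a standing stopper's centre
- corner_far_right (a point): point in the tray's far right inside corner (as the tray is built: near is its -x side, far its +x side, left its +y end, right its -y end), on the lines of both inner wall faces and 19 mm above the tray's floor, the height of a standing stopper's centre
- stray_mid (a point): the stopper that stands out on the bench, beside the tray: a blue plastic hexagon-head stopper (head 26 mm across flats and 12 mm thick, tapered plug 19 to 16 mm in diameter and 26 mm long, 38 mm in all, 16 g), standing on its head with the plug up, free to slide; this point is its centre, 19 mm up on its axis, its z axis points along the plug
- stopper1_mid (a point): stopper 1 of the three in the tray: a blue plastic hexagon-head stopper (head 26 mm across flats and 12 mm thick, tapered plug 19 to 16 mm in diameter and 26 mm long, 38 mm in all, 16 g), standing on its head with the plug up, free to slide; this point is its centre, 19 mm up on its axis, its z axis points along the plug
- stopper2_mid (a point): stopper 2 of the three in the tray: a blue plastic hexagon-head stopper (head 26 mm across flats and 12 mm thick, tapered plug 19 to 16 mm in diameter and 26 mm long, 38 mm in all, 16 g), standing on its head with the plug up, free to slide; this point is its centre, 19 mm up on its axis, its z axis points along the plug
- stopper3_mid (a point): stopper 3 of the three in the tray: a blue plastic hexagon-head stopper (head 26 mm across flats and 12 mm thick, tapered plug 19 to 16 mm in diameter and 26 mm long, 38 mm in all, 16 g), standing on its head with the plug up, free to slide; this point is its centre, 19 mm up on its axis, its z axis points along the plug
- stopper1: the same stopper as stopper1_mid; origin at the centre of its head's flat face
- stopper2: the same stopper as stopper2_mid; origin at the centre of its head's flat face
- stopper3: the same stopper as stopper3_mid; origin at the centre of its head's flat face
- stray: the same stopper as stray_mid; origin at the centre of its head's flat face
- flask_mid (a point): small conical glass flask (base 64 mm, neck 25 mm with a red ring, 108 mm high, 0.11 kg), upright on the bench off one corner of the tray; point on its axis at half height
- amber_mid (a point): brown glass bottle with black cap, 42 mm in diameter, 68 mm high, off another corner of the tray; point at its centre
- beaker_mid (a point): clear beaker, 54 mm in diameter, 70 mm high, off another corner; point at its centre
- petri_mid (a point): stack of two Petri dishes, 86 mm in diameter, 28 mm high, off another corner; point at its centre
- flask: the same thing as flask_mid; origin at the centre of its underside
- amber_bottle: the same thing as amber_mid; origin at the centre of its underside
- beaker: the same thing as beaker_mid; origin at the centre of its underside
- petri: the same thing as petri_mid; origin at the centre of its underside
There are look-alikes about, which are no part of the job. Leave any black look-alike of the petri alone.

How it is judged:
By the outcome, as a careful person would: the job done as asked, in the order asked, and still so for the second after the job is handed in, while the arm keeps its last pose, push and grip.
It also fails if it takes over 48 s, if anything falls off the work surface, if the arm or the gripper's body presses on something with over 40 N, if the wrist force passes 120 N, or if a joint passes its speed limit or range.

## Robot

A 6-joint arm with a two-finger parallel gripper is mounted at the origin on the work surface. World frame = base frame: x ahead of the robot, y to its left, z up, the work surface at z = 0. Lengths are in m, angles in rad, forces in N, time in s.
With the tool pointing down it reaches from about 0.25 to 0.85 m from the base axis. Payload 12.5 kg.
Tool frame: the origin (TCP) lies midway between the tips of the shut fingers; the grasp point (between the pads) lies 19 mm behind it; y points along the fingers, x is the direction in which the jaws open and shut, and the axes are right-handed (so a half turn about y gives the same grasp; the last joint's range is limited). The gripper opens to 93 mm and grips with 3 to 60 N. Pads are 15 mm wide; open, the fingers measure 128 mm over their backs; the gripper's body (75 mm by 188 mm) begins 65 mm behind the grasp point.
Start: joints at [-1.417, 0.351, 1.652, -0, 1.139, -0.085], TCP at [0.13, -0.534, 0.198] pointing down, gripper open.
Joint ranges: [-2.75, 2.75], [-0.79, 2.1], [0.01, 2.65], [-1.57, 4.71], [0.07, 3.14], [-2.87, 2.87]. Speed limits (rad/s): [2.22, 2.22, 2.79, 3.14, 3.14, 3.14].

## Interface

Orientations are given as a unit quaternion [w, x, y, z].
In Python, from station import manip gives the robot as it stands. The module is installed in compiled form; this text tells all that it offers.
- The arm moves only by the shell command python3 -m jog 'ROWS' [OPENING] [FORCE]. ROWS is JSON, a list of rows, each a list of 4 numbers: the shift along the tool's x, y, z in mm, then the turn about the tool's y in rad. A call has 1 to 12 rows; each row shifts and turns the commanded pose from where the row before left it, along the tool's axes as they then stand; what a row does not reach is not made up. A row lasts 1/8 s, in which the tool goes at most 62.5 mm and 10.7 degrees, less where a joint would pass 70% of its speed; a pose out of reach is approached as far as the arm can. A call is refused whole if a number of a shift passes 62.5 or a number of a turn 0.188, either way. A call with a gripper value outside its range is refused whole. OPENING is the finger opening in mm, from 0 to 93, set as the call begins (- or left out, the last holds). The fingers move at their own pace and stop on an object; FORCE is the grip in N (left out, the last holds). Time passes only in rows, so rows that do not move let the fingers close. It gives the time, the measured TCP pose, the force and the opening at its end, in the units of the state.
- manip.sense(): the state, without advancing time (a new reading comes with each control period).
- manip.camera(name): name is "side" or "top" or "wrist"; returns a dict with "image" (420x560x3 uint8, blue, green, red), "depth" (420x560 float32, m along the optical axis (not along the pixel's ray), 0 where there is no reading), "intrinsics" (3x3 intrinsics, pixels), "R" (3x3) and "t" (3): a world point X has camera coordinates R X + t; the wrist camera has in their place "hand_eye" (4x4, takes a point from camera to tool coordinates, whose origin is the TCP and whose axes are the tool frame's). Camera axes: x right, y down, z forward; pixel columns grow to the right and rows downward; lengths in m; the calibration is good to about 2 mm. A picture is of the moment at which its call begins: read the wrist's pose just before it.
- manip.hand_in(): hands the job in, once; it reports no verdict.
The state is a dict: "clock": time; "joints": joint angles; "qd": joint speeds; "tau": joint torques, N m; "tool_pos": TCP position; "ee_rot": TCP orientation; "force": force on the tool from outside, world axes, zero at the start; "moment": the same for the moment, N m; "opening": opening from 0.0 (shut) to 1.0 (fully open).
Only numpy, scipy, OpenCV 4.12 (cv2) and the standard library are available. Lean on these libraries where they do the work, as an engineer would, in place of code of your own. Each camera call takes 0.05 s, during which the arm holds its last target. There are 200 camera calls.

## Working session

There is one attempt and no reset: what is moved stays moved. The work goes in short steps, Python scripts to look and compute and a shell command to move; the robot and the scene stay as the last step left them, time stands still between calls to the robot, and variables do not carry over. Pictures are saved under pics/ and viewed, about 8 in all and at most 12, crops included, and the job is handed in when it is done.

```bash
mkdir -p pics; cat > h.py <<'E'
import numpy as np,cv2
from station import manip
def cam(n,save=None):
    c=manip.camera(n)
    if save: cv2.imwrite('pics/'+save,c['image'])
    return c
def world(c,u,v):
    d=c['depth'][int(v),int(u)];K=c['intrinsics']
    p=np.linalg.inv(K)@[u,v,1]*d
    return c['R'].T@(p-c['t'])
def plane(c,u,v,z):
    r=c['R'].T@np.linalg.inv(c['intrinsics'])@[u,v,1];o=-c['R'].T@c['t']
    return o+r*(z-o[2])/r[2]
def cloud(c):
    K=c['intrinsics'];v,u=np.mgrid[:420,:560];d=c['depth']
    p=np.stack([(u-K[0,2])/K[0,0]*d,(v-K[1,2])/K[1,1]*d,d],-1)
    return (p-c['t'])@c['R']
E
python3 - <<'E'
from h import *
a=cam('top','top.png');b=cam('side','side.png')
np.savez('top.npz',**{k:a[k] for k in('image','depth','intrinsics','R','t')})
s=manip.sense();print(s)
print(a['R'],-a['R'].T@a['t'],-b['R'].T@b['t'])
hsv=cv2.cvtColor(a['image'],cv2.COLOR_BGR2HSV);P=cloud(a)
for nm,lo,hi in(('yel',(20,100,80),(35,255,255)),('blue',(95,100,50),(130,255,255))):
    m=cv2.inRange(hsv,lo,hi);n,l,st,ce=cv2.connectedComponentsWithStats(m)
    for i in range(1,n):
        if st[i,4]>25:
            q=P[l==i];print(nm,st[i],ce[i].round(1),np.median(q,0).round(3),np.percentile(q[:,2],[5,95]).round(3))
E
```

```text
{'clock': 0.1, 'joints': array([-1.41660811e+00,  3.51170460e-01,  1.65235544e+00,  1.81828308e-05,
        1.13910152e+00, -8.45907194e-02]), 'qd': array([ 4.88665964e-04, -2.28076421e-03, -5.46986564e-04, -8.22804890e-05,
        7.23636639e-04, -2.22616002e-03]), 'tau': array([ 6.00223011e-04, -4.98025882e+01, -2.85701340e+01,  6.99654431e-02,
        2.38855061e-02, -5.25432984e-05]), 'tool_pos': array([ 0.13006783, -0.53405991,  0.19796356]), 'ee_rot': array([ 0.55624586, -0.55573825,  0.43715336, -0.43662625]), 'force': array([ 0.12622187,  0.48208222, -0.11948712]), 'moment': array([-0.01974037, -0.01692184, -0.0093376 ]), 'opening': 1.0015871101347458}
[[-0.01233246 -0.99971062  0.02065417]
 [-0.9834017   0.00838667 -0.18124778]
 [ 0.18102211 -0.02254658 -0.98322055]] [0.36611378 0.03552077 0.95716199] [0.21781857 0.54921161 0.49805507]
yel [  179   180   145   120 10709] [251.4 240.3] [0.47  0.074 0.006] [0.002 0.082]
blue [252 167  11  12  87] [256.9 172.4] [0.619 0.062 0.021] [0.008 0.041]
blue [237 211  11  11  90] [242. 216.] [0.521 0.094 0.033] [0.015 0.045]
blue [273 242  11  11  95] [278.1 247.3] [0.452 0.017 0.032] [0.015 0.044]
blue [217 269  13  11 107] [223. 274.] [0.397 0.133 0.032] [0.014 0.044]
```

View pics/top.png

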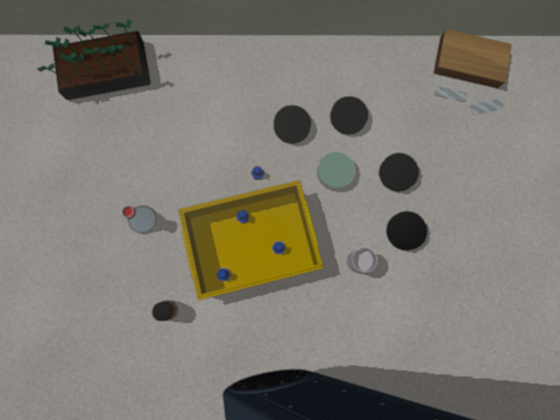

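View pics/side.png

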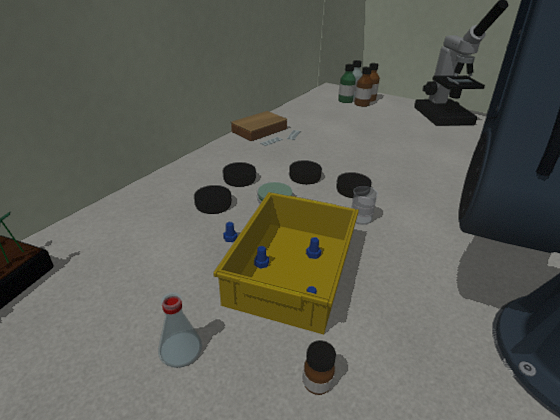

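The flask sits off the tray's upper-left corner in the top view, at about (142,218). The stray stopper is at (257,173), beyond the upper long side, and the beaker is near the lower-right corner at (365,262). The side view agrees with this. Next I'll measure the rim and the other objects.

```bash
python3 - <<'E'
from h import *
c=dict(np.load('top.npz'));hsv=cv2.cvtColor(c['image'],cv2.COLOR_BGR2HSV);P=cloud(c)
m=cv2.inRange(hsv,(20,100,80),(35,255,255))>0
q=P[m&(P[...,2]>.074)&(P[...,2]<.09)];r=cv2.minAreaRect((q[:,:2]*1000).astype(np.float32))
print('rim depth',r,cv2.boxPoints(r).round(0).tolist(),np.median(q[:,2]))
cn,_=cv2.findContours(m.astype(np.uint8),0,2);k=max(cn,key=cv2.contourArea)
w=np.array([plane(c,u,v,.08)[:2]*1000 for u,v in k[:,0]],np.float32)
r=cv2.minAreaRect(w);print('rim ray',r,cv2.boxPoints(r).round(0).tolist())
m=cv2.inRange(hsv,(95,100,50),(130,255,255));n,l,st,ce=cv2.connectedComponentsWithStats(m)
for i in range(1,n):
    if st[i,4]>25:
        z=.022 if i==1 or ce[i][1]<190 else .026
        print('stopper',plane(c,*ce[i],z).round(4))
for n,u,v,z in(('flaskbase',143,222,.015),('flaskneck',129,212,.10),('amber',163,311,.068),('beaker',366,261,.035),('petri',337,170,.028)):
    print(n,plane(c,u,v,z).round(3),world(c,u,v).round(3))
E
```

```text
rim depth ((467.9175109863281, 75.55756378173828), (188.75901794433594, 262.853271484375), 13.511765480041504) [[345.0, 181.0], [407.0, -74.0], [590.0, -30.0], [529.0, 225.0]] 0.08045714974243051
rim ray ((467.3264465332031, 75.09636688232422), (189.4449920654297, 262.9982604980469), 13.491900444030762) [[345.0, 181.0], [406.0, -75.0], [590.0, -31.0], [529.0, 225.0]]
stopper [0.6214 0.0623 0.022 ]
stopper [0.5223 0.0948 0.026 ]
stopper [0.4533 0.0168 0.026 ]
stopper [0.3976 0.1348 0.026 ]
flaskbase [0.513 0.312 0.015] [0.508 0.304 0.043]
flaskneck [0.52  0.316 0.1  ] [0.519 0.315 0.103]
amber [0.325 0.249 0.068] [0.325 0.249 0.068]
beaker [ 0.421 -0.17   0.035] [ 0.421 -0.168  0.044]
petri [ 0.624 -0.116  0.028] [ 0.624 -0.116  0.029]
```

```bash
python3 -m jog '[[-31,0,41,0],[-31,0,41,0],[-31,0,41,0],[-31,0,41,0],[-31,0,41,0],[-31,0,41,0],[-31,0,41,0],[-31,0,41,0],[-31,0,41,0],[-31,0,41,0],[-31,0,41,0],[-31,0,41,0]]' 45; python3 -m jog '[[-31,0,41,0],[-31,0,41,0],[-31,30,41,0],[0,0,0,0]]'
python3 - <<'E'
from h import *
from scipy.spatial.transform import Rotation as R
s=manip.sense();q=s['ee_rot'];M=R.from_quat([*q[1:],q[0]]).as_matrix();print(s['tool_pos'],M.round(3).tolist())
c=cam('wrist','w1.png');T=np.eye(4);T[:3,:3]=M;T[:3,3]=s['tool_pos'];T=T@c['hand_eye']
hsv=cv2.cvtColor(c['image'],cv2.COLOR_BGR2HSV);m=cv2.inRange(hsv,(95,100,50),(130,255,255))
n,l,st,ce=cv2.connectedComponentsWithStats(m);v,u=np.mgrid[:420,:560];K=c['intrinsics'];d=c['depth']
p=np.stack([(u-K[0,2])/K[0,0]*d,(v-K[1,2])/K[1,1]*d,d],-1)@T[:3,:3].T+T[:3,3]
for i in range(1,n):
    if st[i,4]>150:
        w=p[l==i];t=w[w[:,2]>.03];print(st[i],np.median(w,0).round(4),len(t),t.mean(0).round(4) if len(t) else 0,(M.T@(t.mean(0)-s['tool_pos'])*1000).round(1) if len(t) else 0)
E
```

```text
clock: 1.6
tool_pos: [0.5209, -0.055, 0.1983]
ee_rot: [-0.556, 0.556, -0.437, 0.437]
force: [0.8, -1.0, 0.8]
opening: 0.484
clock: 2.1
tool_pos: [0.6174, 0.0652, 0.1652]
ee_rot: [-0.556, 0.558, -0.437, 0.435]
force: [0.1, -0.3, 0.2]
opening: 0.488
[0.61735061 0.06523122 0.16517563] [[0.239, -0.005, 0.971], [-0.971, 0.0, 0.239], [-0.001, -1.0, -0.004]]
[274 168  30  31 652] [0.6289 0.0627 0.0192] 280 [0.6262 0.0618 0.0359] [  5.6 129.3   8.4]
```

```bash
python3 -m jog '[[4.5,25,5.5,0],[0,35,0,0],[0,35,0,0],[0,35,0,0],[0,26,0,0],[0,0,0,0],[0,0,0,0]]'; python3 -m jog '[[0,0,0,0],[0,0,0,0],[0,0,0,0],[0,0,0,0]]' 0 12; python3 -m jog '[[0,-30,0,0],[0,-40,0,0],[0,-40,0,0],[0,-30,0,0],[0,0,0,0]]'
```

```text
clock: 3.02
tool_pos: [0.6248, 0.0593, 0.0142]
ee_rot: [0.556, -0.555, 0.436, -0.438]
force: [0.8, -0.7, 0.2]
opening: 0.486
clock: 3.52
tool_pos: [0.6242, 0.0599, 0.0126]
ee_rot: [0.556, -0.556, 0.437, -0.437]
force: [-0.6, 0.3, 0.8]
opening: 0.164
clock: 4.15
tool_pos: [0.6252, 0.0599, 0.1546]
ee_rot: [0.557, -0.555, 0.436, -0.438]
force: [0.6, -0.1, -0.4]
opening: 0.166
```

```bash
python3 -m jog '[[-27,0,-34,0],[-27,0,-34,0],[-27,0,-34,0],[-26,0,-33,0],[0,30,0,0],[0,40,0,0],[0,40,0,0],[0,20,0,0],[0,5,0,0],[0,0,0,0],[0,0,0,0]]'
```

```text
clock: 5.52
tool_pos: [0.4676, 0.1319, 0.0176]
ee_rot: [0.556, -0.556, 0.437, -0.437]
force: [0.0, -0.8, -0.6]
opening: 0.167
```

```bash
python3 -m jog '[[0,1,0,0],[0,0,0,0]]'; python3 -m jog '[[0,0,0,0],[0,0,0,0],[0,-30,0,0],[0,-40,0,0],[0,-45,0,0],[36,0,-12,0],[36,0,-12,0],[36,0,-12,0],[36,0,-11,0],[37,0,-11,0],[0,0,0,0],[0,0,0,0]]' 40
python3 - <<'E'
from h import *
c=cam('top','t2.png');b=cam('side','s2.png')
cv2.imwrite('pics/c2.png',np.hstack([c['image'][140:380,140:420],b['image'][150:390,150:430]]))
hsv=cv2.cvtColor(c['image'],cv2.COLOR_BGR2HSV)
m=cv2.inRange(hsv,(20,100,80),(35,255,255));
P=cloud(c);m=(m>0)&(P[...,2]>.06)&(P[...,2]<.095)
print(cv2.minAreaRect((P[m][:,:2]*1000).astype(np.float32)),manip.sense()['tool_pos'])
E
```

```text
clock: 5.78
tool_pos: [0.4676, 0.1319, 0.0166]
ee_rot: [0.556, -0.556, 0.437, -0.437]
force: [0.4, 0.1, -0.7]
opening: 0.17
clock: 7.28
tool_pos: [0.454, -0.0574, 0.1314]
ee_rot: [0.556, -0.556, 0.437, -0.437]
force: [-0.4, 0.1, 0.3]
opening: 0.43
((466.4702453613281, 80.67176818847656), (189.27200317382812, 252.4020538330078), 13.222420692443848) [ 0.45403196 -0.05695681  0.13141334]
```

View pics/c2.png

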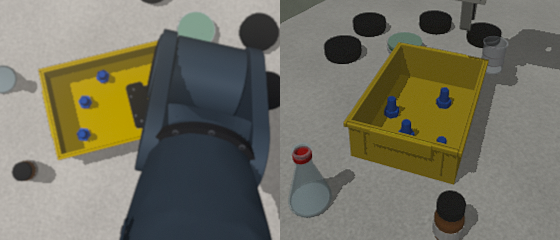

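The crops show all four stoppers standing in the tray, with the returned one near the middle and the tray not moved. Now I'll take the right-end grip near its near edge with a light pinch, so the tray can pivot in the pads.

```bash
python3 -m jog '[[0,30,0,0],[0,30,0,0],[0,24,0,0],[0,0,0,0],[0,0,0,0]]'; python3 -m jog '[[0,0,0,0],[0,0,0,0],[0,0,0,0],[0,0,0,0]]' 0 5; python3 -m jog '[[0,-5,0,0],[0,-5,0,0],[0,-5,0,0],[0,-5,0,0],[0,-5,0,0],[0,-5,0,0],[0,0,0,0]]'
cat > look.py <<'E'
import sys
from h import *
s=manip.sense();print(s['clock'],s['tool_pos'].round(4),s['force'].round(1),s['moment'].round(2),s['opening'])
b=cam('side');c=cam('top');cv2.imwrite('pics/'+sys.argv[1],np.hstack([b['image'][130:400,140:480],c['image'][140:380,140:420][:, :180].repeat(1,0) if 0 else cv2.copyMakeBorder(c['image'][140:380,140:420],0,30,0,0,0)]))
for n,k in(('side',b),('top',c)):
    P=cloud(k);hsv=cv2.cvtColor(k['image'],cv2.COLOR_BGR2HSV)
    y=cv2.inRange(hsv,(20,100,40),(35,255,255));y=cv2.erode(y,np.ones((3,3)))>0
    # floor plane by RANSAC over yellow points, normal within 45 deg of up
    q=P[y];rng=np.random.default_rng(0);best=(0,)
    for _ in range(800):
        a=q[rng.integers(len(q),size=3)];nn=np.cross(a[1]-a[0],a[2]-a[0]);L=np.linalg.norm(nn)
        if L<1e-4: continue
        nn/=L;nn*=np.sign(nn[2])
        if nn[2]<.7: continue
        i=abs((q-a[0])@nn)<.003
        if i.sum()>best[0]: best=(i.sum(),i)
    if best[0]>100:
        w=q[best[1]];nn=np.linalg.svd(w-w.mean(0),full_matrices=0)[2][2];nn*=np.sign(nn[2])
        t=np.radians(13.5);ex=np.array([np.cos(t),np.sin(t),0]);ey=np.array([-np.sin(t),np.cos(t),0])
        print(n,best[0],'tilt far %.1f left %.1f'%tuple(np.degrees(np.arctan2([nn@ex,nn@ey],nn[2]))))
    m=cv2.inRange(hsv,(95,100,40),(130,255,255));nb,l,st,ce=cv2.connectedComponentsWithStats(m)
    for j in range(1,nb):
        if st[j,4]>20:
            p=np.median(P[l==j],0);d=p-[.4675,.0755,0];print(n,st[j],p.round(3),'tray xy',(d@ex*1000).round(),(d@ey*1000).round())
E
python3 look.py l1.png
```

```text
clock: 8.0
tool_pos: [0.4545, -0.0574, 0.0482]
ee_rot: [0.556, -0.556, 0.436, -0.437]
force: [0.3, -1.0, 0.9]
opening: 0.428
clock: 8.5
tool_pos: [0.4542, -0.0578, 0.0477]
ee_rot: [0.556, -0.556, 0.437, -0.437]
force: [-0.9, 0.5, 4.6]
opening: 0.129
clock: 9.38
tool_pos: [0.4543, -0.0578, 0.0778]
ee_rot: [0.556, -0.556, 0.437, -0.437]
force: [-0.9, -0.2, -2.5]
opening: 0.134
9.375 [ 0.4543 -0.0578  0.0778] [-0.9 -0.2 -2.5] [-0.13 -0.03  0.02] 0.13358820346422406
side 5073 tilt far -0.1 left 6.8
side [309 228  14  20 206] [0.452 0.016 0.04 ] tray xy -29.0 -54.0
side [257 239  14  22 221] [0.52  0.095 0.034] tray xy 56.0 6.0
side [271 265  16  20 225] [0.464 0.131 0.03 ] tray xy 10.0 55.0
side [308 282  13  12  98] [0.395 0.132 0.045] tray xy -57.0 72.0
top 5163 tilt far -0.1 left 6.7
top [240 210  11  11  88] [0.521 0.089 0.049] tray xy 55.0 0.0
top [222 236  12  12  93] [0.466 0.124 0.031] tray xy 10.0 48.0
top [221 269  13  11 107] [0.397 0.126 0.031] tray xy -57.0 66.0
```

View pics/l1.png

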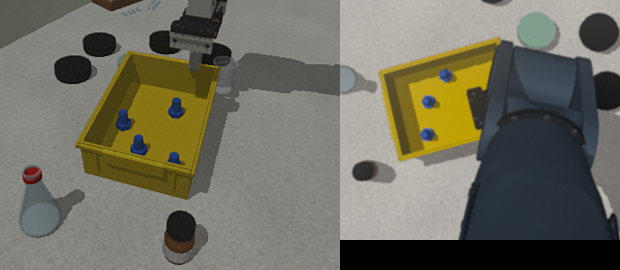

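```bash
python3 -m jog '[[-2.5,-5,0,0],[-2.5,-5,0,0],[-2.5,-5,0,0],[-2.5,-5,0,0],[-2.5,-5,0,0],[-2.5,-5,0,0],[-3,-5,0,0],[-3,-5,0,0],[-3,-5,0,0],[-3,-5,0,0],[0,0,0,0],[0,0,0,0]]'; python3 look.py l2.png
```

```text
clock: 10.98
tool_pos: [0.4477, -0.0316, 0.1274]
ee_rot: [-0.556, 0.556, -0.437, 0.437]
force: [0.0, -0.4, -1.0]
opening: 0.156
10.975 [ 0.4477 -0.0316  0.1274] [ 0.  -0.4 -1. ] [-0.16  0.01  0.01] 0.1557438999938009
side 8511 tilt far -0.2 left 19.0
top 3871 tilt far -0.4 left 19.0
top [190 223   7   7  39] [0.498 0.197 0.046] tray xy 58.0 111.0
top [197 222   9  11  50] [0.499 0.181 0.025] tray xy 55.0 96.0
top [195 243  16  12 107] [0.451 0.179 0.028] tray xy 8.0 104.0
top [199 260  16  12 123] [0.414 0.168 0.03 ] tray xy -30.0 103.0
top [202 273  16  14 142] [0.385 0.16  0.03 ] tray xy -60.0 102.0
```

View pics/l2.png

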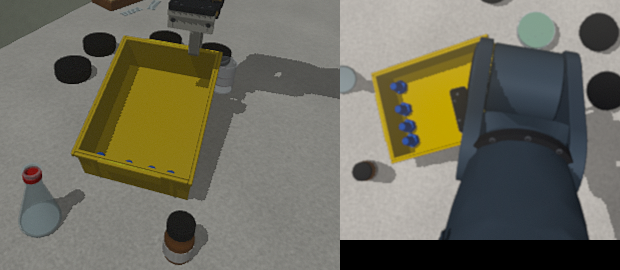

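```bash
python3 -m jog '[[0,0,0,0],[0,0,0,0]]' 14.5 25;  python3 -m jog '[[-2,-5,0,0],[-2,-5,0,0],[-2,-5,0,0],[-2,-5,0,0],[-2,-5,0,0],[0,0,0,0],[0,0,0,0]]'; python3 look.py l3.png
```

```text
clock: 11.32
tool_pos: [0.4476, -0.0315, 0.1274]
ee_rot: [-0.556, 0.556, -0.437, 0.437]
force: [0.4, -0.6, -2.7]
opening: 0.157
clock: 12.2
tool_pos: [0.4453, -0.0219, 0.1524]
ee_rot: [-0.556, 0.556, -0.437, 0.437]
force: [0.9, -0.9, -1.9]
opening: 0.158
12.2 [ 0.4453 -0.0219  0.1524] [ 0.9 -0.9 -1.9] [-0.14 -0.    0.02] 0.15761544266952285
side 9464 tilt far -0.7 left 25.8
side [238 281  15   8  66] [0.496 0.19  0.045] tray xy 54.0 104.0
side [266 289  14   7  49] [0.448 0.178 0.045] tray xy 5.0 104.0
side [289 294  12   7  47] [0.412 0.168 0.046] tray xy -32.0 103.0
side [308 299  12   7  46] [0.382 0.161 0.046] tray xy -63.0 103.0
top 3102 tilt far -0.7 left 25.9
top [192 222  17  11  98] [0.496 0.183 0.03 ] tray xy 53.0 98.0
top [197 243  17  12 140] [0.449 0.172 0.031] tray xy 5.0 98.0
top [201 260  17  12 143] [0.414 0.161 0.032] tray xy -32.0 96.0
top [205 274  17  12 148] [0.385 0.154 0.031] tray xy -62.0 95.0
```

Stoppers line the left wall at 26° of left tilt, but there's no roll towards the far side yet. I'll squeeze harder to take load off the left edge, then drag slightly towards far so friction and gravity roll the far corner down.

```bash
python3 -m jog '[[0,0,0,0],[0,0,0,0],[0,0,0,0]]' 0 20; python3 look.py l4.png | grep -v '\['; python3 -m jog '[[0,-3,4,0],[0,-3,4,0],[0,-3,4,0],[0,-3,4,0],[0,-3,4,0],[0,0,0,0],[0,0,0,0]]'; python3 look.py l5.png
```

```text
clock: 12.68
tool_pos: [0.4453, -0.0218, 0.1524]
ee_rot: [0.556, -0.556, 0.437, -0.437]
force: [0.3, 0.3, -1.7]
opening: 0.155
side 9443 tilt far -0.5 left 25.8
top 3093 tilt far -0.5 left 25.8
clock: 13.65
tool_pos: [0.4646, -0.0171, 0.1674]
ee_rot: [-0.556, 0.556, -0.437, 0.437]
force: [-0.7, -0.1, -2.4]
opening: 0.155
13.65 [ 0.4646 -0.0171  0.1674] [-0.7 -0.1 -2.4] [-0.21 -0.    0.06] 0.15471478388773535
side 9236 tilt far 2.3 left 28.0
side [231 279  17   7  63] [0.507 0.19  0.045] tray xy 65.0 102.0
side [263 284  15   7  56] [0.455 0.175 0.049] tray xy 11.0 99.0
side [286 288  14   7  58] [0.419 0.165 0.052] tray xy -26.0 98.0
side [305 291  13   7  54] [0.39  0.157 0.054] tray xy -56.0 97.0
top 2441 tilt far 2.2 left 28.0
top [192 218  17  11 121] [0.507 0.182 0.031] tray xy 63.0 95.0
top [198 241  17  11 143] [0.456 0.168 0.037] tray xy 10.0 93.0
top [203 257  17  12 152] [0.42  0.157 0.038] tray xy -27.0 90.0
top [206 270  18  13 159] [0.391 0.149 0.04 ] tray xy -57.0 89.0
```

View pics/l5.png

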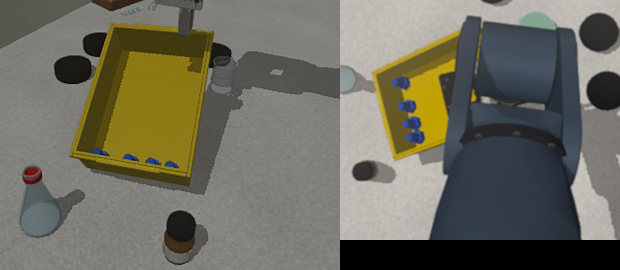

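The near-left corner is now off the bench and far roll has started. I'll keep lifting.

```bash
python3 -m jog '[[-1,-4,2,0],[-1,-4,2,0],[-1,-4,2,0],[-1,-4,2,0],[-1,-4,2,0],[0,0,0,0]]' 0 23; python3 look.py l6.png|head -3;  python3 -m jog '[[-1,-4,2,0],[-1,-4,2,0],[-1,-4,2,0],[-1,-4,2,0],[-1,-4,2,0],[0,0,0,0]]'; python3 look.py l7.png
```

```text
clock: 14.5
tool_pos: [0.4736, -0.0098, 0.1878]
ee_rot: [0.556, -0.556, 0.437, -0.437]
force: [-0.8, 0.2, -2.2]
opening: 0.158
14.5 [ 0.4736 -0.0098  0.1878] [-0.8  0.2 -2.2] [-0.25  0.06 -0.  ] 0.15807222641439908
side 9312 tilt far 4.1 left 33.4
side [230 274  18   9 114] [0.515 0.181 0.042] tray xy 70.0 91.0
clock: 15.35
tool_pos: [0.4821, -0.0025, 0.2077]
ee_rot: [0.556, -0.556, 0.437, -0.437]
force: [-0.2, -0.5, -2.6]
opening: 0.157
15.35 [ 0.4821 -0.0025  0.2077] [-0.2 -0.5 -2.6] [-0.22  0.09  0.02] 0.15716513766642753
side 9291 tilt far 5.3 left 39.5
side [230 267  19  12 170] [0.523 0.166 0.036] tray xy 75.0 75.0
side [260 271  18  12 157] [0.471 0.153 0.043] tray xy 21.0 74.0
side [282 274  35  15 312] [0.42  0.14  0.051] tray xy -31.0 74.0
top 1250 tilt far 8.2 left -47.9
top [202 208  18  12 147] [0.526 0.159 0.035] tray xy 76.0 68.0
top [208 231  18  12 149] [0.475 0.146 0.04 ] tray xy 24.0 66.0
top [211 248  20  25 289] [0.432 0.134 0.05 ] tray xy -21.0 65.0
```

View pics/l7.png

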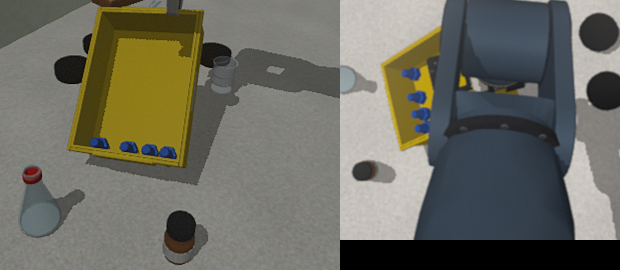

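```bash
python3 -m jog '[[4,12,-3,0],[4,12,-3,0],[4,12,-3,0],[4,12,-3,0],[4,12,-3,0],[4,12,-3,0],[4,12,-3,0],[4,12,-3,0],[4,12,-3,0],[4,12,-3,0],[4,12,-3,0],[3,12,-3,0]]' 0 6; python3 -m jog '[[0,4,0,0],[0,4,0,0],[0,4,0,0],[0,3,0,0],[0,0,0,0],[0,0,0,0]]';  python3 look.py l8.png
```

```text
clock: 16.95
tool_pos: [0.4578, -0.0571, 0.0627]
ee_rot: [0.556, -0.556, 0.437, -0.437]
force: [1.1, -1.1, -0.7]
opening: 0.132
clock: 17.7
tool_pos: [0.4586, -0.0567, 0.0488]
ee_rot: [0.556, -0.556, 0.436, -0.437]
force: [1.5, 0.5, 3.4]
opening: 0.143
17.7 [ 0.4586 -0.0567  0.0488] [1.5 0.5 3.4] [ 0.08 -0.4  -0.08] 0.14297999692923347
side 4639 tilt far -0.1 left -0.1
top 4993 tilt far -0.1 left -0.1
top [194 208  11  11  64] [0.527 0.19  0.039] tray xy 85.0 97.0
top [197 232  11  12  77] [0.475 0.18  0.029] tray xy 32.0 100.0
top [199 249  11  12  81] [0.437 0.175 0.038] tray xy -6.0 104.0
top [201 264  11  11  90] [0.408 0.171 0.034] tray xy -36.0 106.0
```

View pics/l8.png

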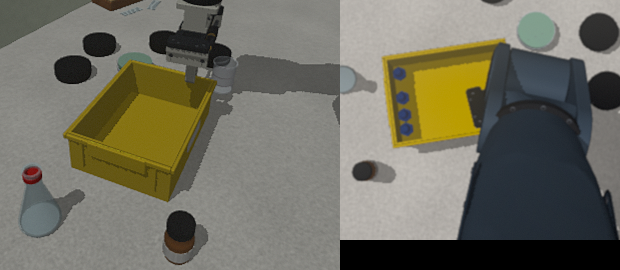

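```bash
python3 -m jog '[[0,0,0,0],[0,0,0,0],[0,0,0,0],[0,-30,0,0],[0,-30,0,0],[0,-25,0,0],[0,0,-40,0],[0,0,-40,0],[0,0,-40,0],[0,0,0,0],[0,0,0,0]]' 40
python3 - <<'E'
from h import *
c=cam('top','t9.png');hsv=cv2.cvtColor(c['image'],cv2.COLOR_BGR2HSV);P=cloud(c)
m=(cv2.inRange(hsv,(20,100,40),(35,255,255))>0)&(P[...,2]>.07)&(P[...,2]<.09)
q=(P[m][:,:2]*1000).astype(np.float32);r=cv2.minAreaRect(q);print(r,cv2.boxPoints(r).round(0).tolist())
b=cam('side','s9.png');P=cloud(b);hsv=cv2.cvtColor(b['image'],cv2.COLOR_BGR2HSV)
m=(cv2.inRange(hsv,(20,100,40),(35,255,255))>0)&(P[...,2]>.07)&(P[...,2]<.09)
q2=(P[m][:,:2]*1000).astype(np.float32);r=cv2.minAreaRect(q2);print(r,cv2.boxPoints(r).round(0).tolist())
r=cv2.minAreaRect(np.vstack([q,q2]));print(r,cv2.boxPoints(r).round(0).tolist())
cv2.imwrite('pics/c9.png',np.hstack([c['image'][130:380,130:430],b['image'][140:390,140:430]]))
print(manip.sense()['tool_pos'])
E
```

```text
clock: 19.18
tool_pos: [0.3421, -0.0853, 0.1337]
ee_rot: [0.556, -0.556, 0.437, -0.437]
force: [0.5, -0.0, -0.1]
opening: 0.431
((662.1089477539062, 178.43048095703125), (682.6362915039062, 305.34918212890625), 29.725711822509766) [[290.0, 142.0], [441.0, -123.0], [1034.0, 215.0], [883.0, 480.0]]
((482.14776611328125, 74.6386947631836), (189.2908477783203, 264.8717346191406), 8.492502212524414) [[369.0, 192.0], [408.0, -70.0], [595.0, -42.0], [556.0, 220.0]]
((661.8453369140625, 178.29856872558594), (683.169677734375, 305.4670715332031), 29.711227416992188) [[289.0, 142.0], [441.0, -124.0], [1034.0, 215.0], [883.0, 480.0]]
[ 0.34221909 -0.08518068  0.13350666]
```

View pics/c9.png

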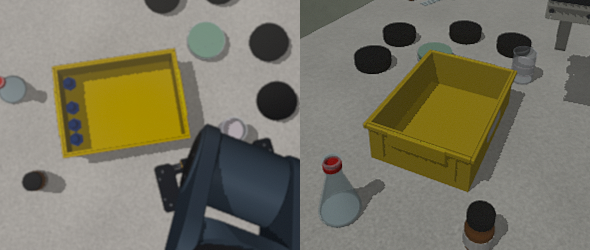

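The stoppers sit in the left column at about (72,85) to (77,140) in the crop, and the tray is flat at yaw 8.5°. I'll regrip on the right end's rim beyond the hand grip, near its near corner. From there the line from hold to low corner runs almost under the centre of mass.

```bash
python3 -m jog '[[0,0,0,0.088],[-6,0,43.5,0],[-6.5,0,43.5,0],[0,0,0,0],[0,30,0,0],[0,30,0,0],[0,18,0,0],[0,0,0,0],[0,0,0,0]]' 35;  python3 -m jog '[[0,0,0,0],[0,0,0,0],[0,0,0,0],[0,0,0,0]]' 0 8; python3 -m jog '[[-1,-5,1,0],[-1,-5,1,0],[-1,-5,1,0],[-1,-5,1,0],[-1,-5,1,0],[-1,-5,1,0],[0,0,0,0]]'; sed -i 's/13.5/8.5/;s/\.4675,.0755/.482,.0746/' look.py; python3 look.py l10.png
```

```text
clock: 20.4
tool_pos: [0.4256, -0.0598, 0.056]
ee_rot: [0.536, -0.536, 0.461, -0.461]
force: [0.3, -0.1, -0.1]
opening: 0.377
clock: 20.9
tool_pos: [0.4256, -0.0598, 0.0557]
ee_rot: [0.536, -0.536, 0.461, -0.461]
force: [-1.2, 0.0, 3.8]
opening: 0.105
clock: 21.78
tool_pos: [0.4308, -0.0529, 0.0858]
ee_rot: [0.536, -0.536, 0.461, -0.461]
force: [-0.2, -0.2, -1.3]
opening: 0.105
21.775 [ 0.4308 -0.0529  0.0858] [-0.2 -0.2 -1.3] [-0.06  0.05  0.  ] 0.1054616846518326
side 5804 tilt far -0.1 left 6.7
top 5162 tilt far 0.1 left 6.8
top [193 208  12  11  64] [0.528 0.19  0.037] tray xy 63.0 107.0
top [197 232  12  11  73] [0.475 0.18  0.035] tray xy 9.0 105.0
top [199 249  12  12  82] [0.439 0.174 0.036] tray xy -28.0 105.0
top [201 263  13  12  91] [0.408 0.169 0.032] tray xy -59.0 104.0
```

```bash
python3 -m jog '[[-2,-6,0,0],[-2,-6,0,0],[-2,-6,0,0],[-3,-6,0,0],[-3,-6,0,0],[-3,-6,0,0],[-3,-6,0,0],[0,0,0,0]]'; python3 look.py l11.png|head -2; python3 -m jog '[[0,0,0,0],[0,0,0,0],[-1,-4,5,0],[-1,-4,5,0],[-1,-4,5,0],[-1,-4,5,0],[-1,-4,5,0],[0,0,0,0]]' 0 30;  python3 look.py l12.png
```

```text
clock: 22.88
tool_pos: [0.428, -0.035, 0.1279]
ee_rot: [0.536, -0.536, 0.461, -0.461]
force: [-0.4, -1.4, -2.0]
opening: 0.107
22.875 [ 0.428  -0.035   0.1279] [-0.4 -1.4 -2. ] [-0.1   0.04  0.04] 0.10719431552762698
side 7571 tilt far -0.3 left 17.3
clock: 23.98
tool_pos: [0.4523, -0.0263, 0.1478]
ee_rot: [0.536, -0.536, 0.461, -0.461]
force: [-0.0, -0.2, -0.4]
opening: 0.004
23.975 [ 0.4523 -0.0263  0.1478] [-0.  -0.2 -0.4] [-0.02  0.09  0.01] 0.003964194380385147
side 4634 tilt far -0.1 left -0.4
top 3438 tilt far -0.1 left -0.2
top [192 206  11  10  67] [0.535 0.194 0.032] tray xy 70.0 110.0
top [196 229  11  12  80] [0.481 0.182 0.033] tray xy 15.0 107.0
top [199 246  11  12  88] [0.443 0.175 0.036] tray xy -23.0 105.0
top [201 261  12  11  93] [0.414 0.169 0.034] tray xy -53.0 103.0
```

The harder squeeze pushed the thin rim out of the pads. The tray dropped flat, with the stoppers still in it at the left. I'll re-measure the tray and regrip deeper with moderate force.

```bash
python3 - <<'E'
from h import *
b=cam('side','s13.png');P=cloud(b);hsv=cv2.cvtColor(b['image'],cv2.COLOR_BGR2HSV)
m=(cv2.inRange(hsv,(20,100,40),(35,255,255))>0)&(P[...,2]>.07)&(P[...,2]<.09)
q2=(P[m][:,:2]*1000).astype(np.float32);r=cv2.minAreaRect(q2);print(r,cv2.boxPoints(r).round(0).tolist())
from scipy.spatial.transform import Rotation as R
s=manip.sense();q=s['ee_rot'];M=R.from_quat([*q[1:],q[0]]).as_matrix()
t=np.radians(r[2]);ex=np.array([np.cos(t),np.sin(t)]);ey=np.array([-np.sin(t),np.cos(t)])
g=np.array(r[0])+-75*ex-125*ey;print(g,M.T@(np.r_[g,s['tool_pos'][2]*1000]-s['tool_pos']*1000),np.degrees(np.arctan2(M[1,2],M[0,2])))
E
```

```text
((493.3015441894531, 79.58232116699219), (188.8485107421875, 265.4937744140625), 11.024935722351074) [[375.0, 192.0], [426.0, -69.0], [611.0, -33.0], [561.0, 228.0]]
[443.59026452 -57.45339926] [ 2.95146511e+01  1.67925581e-04 -1.25716486e+01] 8.636526091875592
```

```bash
python3 -m jog '[[15,0,-6.5,0],[14.5,0,-6,0],[0,0,0,-0.041],[0,0,0,0],[0,30,0,0],[0,40,0,0],[0,30,0,0],[0,2,0,0],[0,0,0,0]]' 35;  python3 -m jog '[[0,0,0,0],[0,0,0,0],[0,0,0,0],[0,0,-8,0],[0,0,-8,0],[0,0,-8,0],[0,0,-8,0],[0,0,-8,0],[0,0,0,0]]' 0 12; python3 -m jog '[[-1,-6,0,0],[-1,-6,0,0],[-1,-6,0,0],[-1,-6,0,0],[-2,-6,0,0],[-2,-6,0,0],[-2,-6,0,0],[-2,-6,0,0],[-3,-6,0,0],[-3,-6,0,0],[0,0,0,0]]'; sed -i 's/(8.5)/(11)/' look.py; python3 look.py l14.png
```

```text
clock: 25.25
tool_pos: [0.4443, -0.0577, 0.0462]
ee_rot: [0.546, -0.545, 0.45, -0.45]
force: [0.6, 0.0, 0.3]
opening: 0.374
clock: 26.38
tool_pos: [0.4039, -0.0654, 0.0458]
ee_rot: [-0.545, 0.546, -0.45, 0.45]
force: [-0.7, -1.4, 7.0]
opening: 0.113
clock: 27.75
tool_pos: [0.4013, -0.0473, 0.1058]
ee_rot: [0.546, -0.546, 0.45, -0.45]
force: [1.0, -0.5, -2.8]
opening: 0.119
27.75 [ 0.4013 -0.0473  0.1058] [ 1.  -0.5 -2.8] [-0.14 -0.08  0.01] 0.1193587949590016
side 7509 tilt far 0.7 left 13.9
top 5266 tilt far 0.8 left 14.0
top [194 221   6   9  39] [0.501 0.189 0.045] tray xy 40.0 109.0
top [200 222   8  10  29] [0.5   0.175 0.022] tray xy 36.0 96.0
top [198 245  13  12  91] [0.447 0.175 0.026] tray xy -15.0 105.0
top [200 262  14  12 106] [0.41  0.168 0.028] tray xy -53.0 105.0
top [202 277  15  12 122] [0.379 0.162 0.029] tray xy -84.0 106.0
```

```bash
python3 -m jog '[[-1,-4,4,0],[-1,-4,4,0],[-1,-4,4,0],[-1,-4,4,0],[-1,-4,4,0],[0,0,0,0]]'; python3 look.py l15.png|head -2; python3 -m jog '[[-1,-4,4,0],[-1,-4,4,0],[-1,-4,4,0],[-1,-4,4,0],[-1,-4,4,0],[0,0,0,0]]';  python3 look.py l16.png
```

```text
clock: 28.6
tool_pos: [0.4202, -0.0386, 0.1257]
ee_rot: [0.546, -0.546, 0.45, -0.45]
force: [-0.2, 0.9, -1.4]
opening: 0.123
28.6 [ 0.4202 -0.0386  0.1257] [-0.2  0.9 -1.4] [-0.11  0.04  0.01] 0.12315578684210154
side 7868 tilt far 2.2 left 17.5
clock: 29.45
tool_pos: [0.4389, -0.0299, 0.1457]
ee_rot: [0.546, -0.546, 0.45, -0.45]
force: [-0.3, -0.1, -1.4]
opening: 0.127
29.45 [ 0.4389 -0.0299  0.1457] [-0.3 -0.1 -1.4] [-0.13  0.1   0.1 ] 0.12661166362364384
side 7882 tilt far 5.4 left 20.5
top 3665 tilt far 5.3 left 20.4
top [189 217   6   7  35] [0.511 0.199 0.048] tray xy 52.0 117.0
top [194 217  10  12  53] [0.505 0.185 0.026] tray xy 44.0 104.0
top [194 241  16  12 115] [0.455 0.179 0.037] tray xy -6.0 108.0
top [197 257  17  13 137] [0.419 0.169 0.042] tray xy -43.0 105.0
top [200 271  17  13 148] [0.391 0.162 0.047] tray xy -73.0 103.0
```

```bash
python3 -m jog '[[0,-3,5,0],[0,-3,5,0],[0,-3,5,0],[0,-3,5,0],[0,-3,5,0],[0,0,0,0]]' 0 15; python3 look.py l17.png|head -2; python3 -m jog '[[0,-3,5,0],[0,-3,5,0],[0,-3,5,0],[0,-3,5,0],[0,-3,5,0],[0,0,0,0]]';  python3 look.py l18.png
```

```text
clock: 30.3
tool_pos: [0.4635, -0.0251, 0.1606]
ee_rot: [0.546, -0.546, 0.45, -0.45]
force: [-0.5, -0.2, -2.3]
opening: 0.127
30.3 [ 0.4635 -0.0251  0.1606] [-0.5 -0.2 -2.3] [-0.08  0.15  0.09] 0.12699284435783714
side 6977 tilt far 11.6 left 21.2
clock: 31.15
tool_pos: [0.488, -0.0204, 0.1756]
ee_rot: [0.546, -0.546, 0.45, -0.45]
force: [-1.4, -0.5, -2.4]
opening: 0.126
31.15 [ 0.488  -0.0204  0.1756] [-1.4 -0.5 -2.4] [-0.06  0.1   0.08] 0.12561324587905112
side 6469 tilt far 14.3 left 24.4
top 2293 tilt far 14.0 left 24.1
top [190 203  24  49 561] [0.492 0.178 0.049] tray xy 29.0 100.0
```

View pics/l18.png

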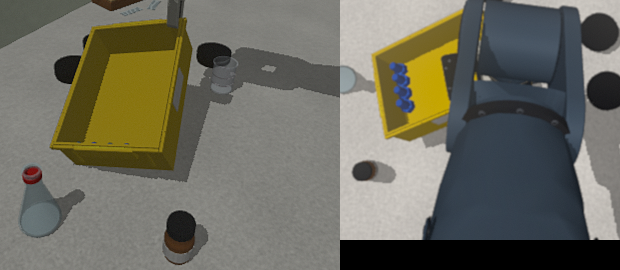

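Now rolling well: far 14°, left 24°, and the stoppers are bunching along the left wall towards the far corner. I'll continue.

```bash
python3 -m jog '[[0,-3,4,0],[0,-3,4,0],[0,-3,4,0],[0,-3,4,0],[0,-3,4,0],[0,0,0,0]]'; python3 look.py l19.png; python3 -m jog '[[0,-3,2,0],[0,-3,2,0],[0,-3,2,0],[0,-3,2,0],[0,0,0,0],[0,0,0,0]]';  python3 look.py l20.png
```

```text
clock: 32.0
tool_pos: [0.5076, -0.0167, 0.1906]
ee_rot: [0.546, -0.546, 0.45, -0.45]
force: [-0.7, -0.7, -1.9]
opening: 0.124
32.0 [ 0.5076 -0.0167  0.1906] [-0.7 -0.7 -1.9] [-0.19  0.12  0.11] 0.12362086427199105
side 6168 tilt far 16.7 left 27.8
top 1652 tilt far 16.9 left 28.0
top [193 197  23  48 614] [0.506 0.172 0.051] tray xy 42.0 91.0
clock: 32.85
tool_pos: [0.5151, -0.0152, 0.2025]
ee_rot: [-0.546, 0.546, -0.45, 0.45]
force: [-2.2, -1.4, -0.5]
opening: 0.127
32.85 [ 0.5151 -0.0152  0.2025] [-2.2 -1.4 -0.5] [-0.14  0.14  0.05] 0.12684376516840093
side 6237 tilt far 17.2 left 31.4
side [224 262  14   3  27] [0.537 0.174 0.058] tray xy 74.0 87.0
top 1259 tilt far 16.9 left 31.5
top [197 193  24  48 617] [0.514 0.162 0.052] tray xy 48.0 80.0
```

View pics/l20.png

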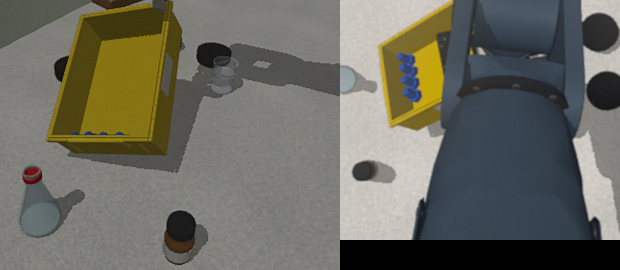

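```bash
cat > fit.py <<'E'
from h import *
def pts():
    Y=[];B=[]
    for n in('top','side'):
        k=cam(n);P=cloud(k);hsv=cv2.cvtColor(k['image'],cv2.COLOR_BGR2HSV)
        y=cv2.erode(cv2.inRange(hsv,(20,100,40),(35,255,255)),np.ones((3,3)))>0
        b=cv2.inRange(hsv,(95,100,40),(130,255,255))>0
        Y.append(P[y&(k['depth']>0)]);B.append(P[b&(k['depth']>0)])
    return np.vstack(Y),np.vstack(B)
def ransac(q,ok,N=3000):
    rng=np.random.default_rng(1);best=0;bi=None
    for _ in range(N):
        a=q[rng.integers(len(q),size=3)];nn=np.cross(a[1]-a[0],a[2]-a[0]);L=np.linalg.norm(nn)
        if L<1e-4: continue
        nn/=L
        if not ok(nn): continue
        i=abs((q-a[0])@nn)<.0025
        if i.sum()>best: best=i.sum();bi=i
    w=q[bi];return np.linalg.svd(w-w.mean(0),full_matrices=0)[2][2],w.mean(0),bi
Y,B=pts()
Y=Y[(np.linalg.norm(Y[:,:2]-[.5,.08],axis=1)<.25)]
z,c0,i=ransac(Y,lambda n:abs(n[2])>.7);z*=np.sign(z[2])
h=(Y-c0)@z;W=Y[(h>.01)&(h<.07)]
t=np.radians(11);ex=np.array([np.cos(t),np.sin(t),0]);ey=np.array([-np.sin(t),np.cos(t),0])
ex-=z*(ex@z);ex/=np.linalg.norm(ex);ey=np.cross(z,ex)
# in-plane: rim/wall points in tray-aligned frame -> rectangle of the rim
R=Y[(h>.066)&(h<.082)];uv=np.c_[(R-c0)@ex,(R-c0)@ey]*1000
r=cv2.minAreaRect(uv.astype(np.float32));print('rim',r,len(R))
(w,hh),a=r[1],r[2]
if w>hh: a-=90;w,hh=hh,w
a=np.radians(a);X=ex*np.cos(a)+ey*np.sin(a);V=np.cross(z,X)
ctr=c0+(ex*r[0][0]+ey*r[0][1])/1000
print('tilt far %.1f left %.1f'%tuple(np.degrees(np.arcsin([-X[2],-V[2]]))),'yaw',np.degrees(np.arctan2(X[1],X[0])),'centre floor',ctr.round(3))
for sx,sy in((1,1),(1,-1),(-1,1),(-1,-1)): print('base corner',sx,sy,(ctr+X*sx*.089+V*sy*.124-z*.004).round(3))
b=np.c_[(B-ctr)@X,(B-ctr)@V,(B-ctr)@z]*1000
print('stopper pts pct x',np.percentile(b[:,0],[1,10,25,50,75,90,99]).round(),'y',np.percentile(b[:,1],[1,25,50,75,99]).round(),'z',np.percentile(b[:,2],[1,50,99]).round())
im=np.zeros((500,400),np.uint8);
for x,y,_ in b:
    im[int(250-x*2) if 0<250-x*2<500 else 0,int(200-(y-40)*2) if 0<200-(y-40)*2<400 else 0]=255
E
python3 fit.py
```

```text
rim ((-17.625823974609375, -3.445281982421875), (188.19602966308594, 263.0055236816406), 10.80457878112793) 4118
tilt far 18.2 left 27.9 yaw 12.790900923421528 centre floor [0.528 0.063 0.089]
base corner 1 1 [ 0.567  0.181 -0.   ]
base corner 1 -1 [ 0.652 -0.021  0.116]
base corner -1 1 [0.402 0.144 0.055]
base corner -1 -1 [ 0.487 -0.058  0.171]
stopper pts pct x [-424.  -23.  -14.   16.   46.   68.   77.] y [-276.   98.  101.  104.  118.] z [  3.  23. 372.]
```

The fit matches the tray size (188×263 mm, low corner at z≈0). Tilt is 18° far and 28° left, i.e. along the diagonal, with the stoppers packed from the far-left corner. The tray drifted about 5 cm, so I'll ease it back gently.

```bash
python3 -m jog '[[-4,1,-1,0],[-4,1,-1,0],[-4,1,-1,0],[-4,1,-1,0],[-4,1,-1,0],[-4,1,-1,0],[-4,1,-1,0],[-4,1,-1,0],[0,0,0,0],[0,0,0,0]]'; python3 fit.py
```

```text
clock: 34.3
tool_pos: [0.5012, 0.0149, 0.1944]
ee_rot: [0.546, -0.546, 0.45, -0.45]
force: [0.4, 0.5, -1.6]
opening: 0.132
rim ((-18.015174865722656, 1.4384613037109375), (187.99533081054688, 260.81781005859375), 6.068690299987793) 4216
tilt far 13.3 left 28.9 yaw 10.330269898691167 centre floor [0.527 0.096 0.083]
base corner 1 1 [ 0.579  0.212 -0.001]
base corner 1 -1 [0.645 0.006 0.119]
base corner -1 1 [0.409 0.181 0.04 ]
base corner -1 -1 [ 0.475 -0.025  0.16 ]
stopper pts pct x [-360.  -22.  -12.   19.   47.   68.   77.] y [-312.   97.  100.  104.  114.] z [  3.  23. 378.]
```

```bash
python3 -m jog '[[0,1,3,0],[0,1,3,0],[0,0,3,0],[0,0,2,0],[0,0,0,0],[0,0,0,0],[0,0,0,0]]'; python3 fit.py; python3 look.py l22.png|head -1
```

```text
clock: 35.28
tool_pos: [0.5119, 0.0169, 0.1924]
ee_rot: [0.546, -0.546, 0.45, -0.45]
force: [-0.7, -0.1, -2.1]
opening: 0.129
rim ((-18.28925323486328, 1.047515869140625), (188.8957977294922, 260.820068359375), 7.878133773803711) 4225
tilt far 14.6 left 27.4 yaw 11.939385960433825 centre floor [0.534 0.101 0.082]
base corner 1 1 [ 0.581  0.22  -0.001]
base corner 1 -1 [0.655 0.013 0.113]
base corner -1 1 [0.412 0.184 0.044]
base corner -1 -1 [ 0.486 -0.023  0.158]
stopper pts pct x [-392.  -22.  -11.   19.   48.   68.   78.] y [ 29.  97. 100. 103. 115.] z [ 4. 22. 56.]
35.375 [0.5119 0.0169 0.1924] [ 0.4  0.4 -2. ] [ 0.06 -0.01  0.04] 0.12948100988858716
```

View pics/l22.png

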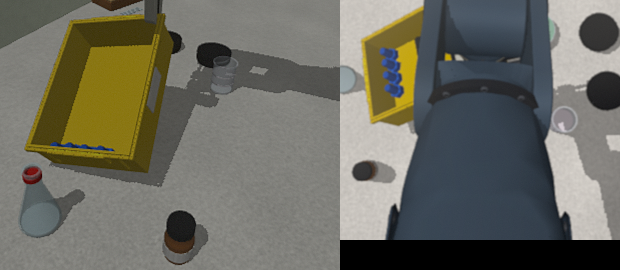

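```bash
python3 -m jog '[[1,2,3,0],[1,2,3,0],[1,2,3,0],[1,2,3,0],[0,0,0,0],[0,0,0,0],[0,0,0,0]]'; python3 fit.py
```

```text
clock: 36.35
tool_pos: [0.5244, 0.0154, 0.1845]
ee_rot: [0.546, -0.546, 0.45, -0.45]
force: [0.0, 1.4, -2.3]
opening: 0.13
rim ((-19.29497528076172, -2.343841552734375), (188.30003356933594, 260.6234436035156), 8.275081634521484) 4203
tilt far 15.1 left 24.5 yaw 12.825742761256485 centre floor [0.543 0.105 0.077]
base corner 1 1 [ 0.588  0.229 -0.001]
base corner 1 -1 [0.665 0.016 0.102]
base corner -1 1 [0.42  0.191 0.046]
base corner -1 -1 [ 0.497 -0.022  0.149]
stopper pts pct x [-375.  -22.  -10.   18.   46.   67.   77.] y [ 90.  98. 100. 104. 116.] z [ 2. 21. 41.]
```

```bash
python3 -m jog '[[0,-1,-4,0],[0,-1,-4,0],[0,-1,-4,0],[0,-1,-4,0],[0,-1,-4,0],[0,0,0,0],[0,0,0,0]]'; python3 fit.py
```

```text
clock: 37.33
tool_pos: [0.505, 0.0113, 0.1895]
ee_rot: [0.546, -0.546, 0.45, -0.45]
force: [-0.6, -0.3, -0.9]
opening: 0.131
rim ((-18.431167602539062, -0.2879638671875), (188.41107177734375, 261.6866455078125), 6.130959510803223) 4197
tilt far 13.2 left 27.5 yaw 10.775641926216812 centre floor [0.532 0.095 0.08 ]
base corner 1 1 [ 0.583  0.214 -0.001]
base corner 1 -1 [0.65  0.004 0.114]
base corner -1 1 [0.412 0.181 0.04 ]
base corner -1 -1 [ 0.48  -0.028  0.154]
stopper pts pct x [-361.  -22.  -11.   19.   48.   68.   77.] y [-302.   98.  101.  104.  115.] z [  4.  22. 385.]
```

```bash
python3 -m jog '[[0,1,3,0],[0,1,3,0],[0,1,3,0],[0,1,2,0],[0,0,0,0],[0,0,0,0],[0,0,0,0],[0,0,0,0],[0,0,0,0]]'; python3 fit.py; python3 look.py fin.png|head -1
```

```text
clock: 38.55
tool_pos: [0.5156, 0.0135, 0.1854]
ee_rot: [0.546, -0.546, 0.45, -0.45]
force: [0.2, 0.1, -1.8]
opening: 0.131
rim ((-19.20374298095703, -1.794525146484375), (188.0863037109375, 261.46881103515625), 6.87493371963501) 4212
tilt far 13.8 left 25.7 yaw 11.684836967214068 centre floor [0.538 0.101 0.078]
base corner 1 1 [ 0.587  0.223 -0.   ]
base corner 1 -1 [0.658 0.011 0.107]
base corner -1 1 [0.418 0.188 0.042]
base corner -1 -1 [ 0.488 -0.024  0.15 ]
stopper pts pct x [-381.  -22.  -12.   18.   45.   67.   77.] y [-292.   98.  101.  104.  116.] z [  3.  22. 398.]
38.65 [0.5156 0.0135 0.1854] [ 0.6 -0.1 -1.9] [ 0.1  -0.06  0.06] 0.12690043055869113
```

```bash
python3 - <<'E'
from h import *
old=dict(np.load('top.npz'));c=cam('top')
for k in(old,c):
    h=cv2.cvtColor(k['image'],cv2.COLOR_BGR2HSV);m=cv2.inRange(h,(0,120,80),(8,255,255))[150:300,100:200];print('ring',np.argwhere(m).mean(0).round(1))
    g=cv2.cvtColor(k['image'],cv2.COLOR_BGR2GRAY);a=np.argwhere(g[295:330,145:180]<50);print('amber',a.mean(0).round(1),len(a))
b=cam('side');s=manip.sense();print(s['clock'],abs(s['qd']).max())
print('hand in',manip.hand_in())
E
```

```text
ring [61.2 27.5]
amber [15.7 18.8] 327
ring [61.1 27.6]
amber [18.7 22. ] 50
38.85 0.0021706193402638405
the job is handed in; nothing more can be done
hand in None
```

I put the stray stopper back in the tray with the other three and let go of it. Then I tipped the tray until all four had slid to the corner nearest the flask, and handed in at 38.9 s with the arm still holding it tipped.

**Last checks**
- **Tilt:** about 26° towards the left end and 14° towards the far side, measured from the camera fit. The low corner rests on the bench and the arm was at rest. I had reached about 18° on the far side earlier, but lost some while nudging the tray back.
- **Stoppers:** they lie in a row along the left wall, starting at the flask corner. The last one is about 9–10 cm from the corner point, so they form a line rather than a tight cluster.
- **Flask:** its red ring is at the same pixels as at the start.
- **Other objects:** my darkness check on the amber bottle gave fewer dark pixels (50 against 327). I put that down to lighting or shadow, because the last picture I saw had the bottle standing where it was. The beaker looked untouched there too. I did no separate final check of the Petri dishes.

**Did not go as planned**
- **Dropped tray:** the first hold on the rim slipped when I squeezed harder, and the tray's lifted end dropped from about 17° of tilt back flat. The stoppers stayed in the tray. I regripped deeper and tipped it again.
- **Tray drift:** the low corner ended about 6 cm from where it started and the tray's centre 7–8 cm, mostly along +x. Dragging it back cost tilt, so I left it.
- **Last picture:** the 12-picture limit was reached, so the final pose was checked by numbers only.

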